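Find the key that unlocks the coffee bar's cash box

ROBOT

A 6-joint arm with a two-finger parallel gripper is mounted at the origin on the work surface. World frame = base frame: x ahead of the robot, y to its left, z up, the work surface at z = 0. Lengths are in m, angles in rad, forces in N, time in s.
With the tool pointing down it reaches from about 0.3 to 0.875 m from the base axis. Payload 6.4 kg.
Tool frame: the origin (TCP) lies midway between the tips of the shut fingers; the grasp point (between the pads) lies 19 mm behind it; z points along the fingers, y is the direction in which the jaws open and shut (so a half turn about z gives the same grasp; the last joint's range is limited). The gripper opens to 85 mm and grips with 20 to 120 N. Pads are 22 mm wide; open, the fingers measure 114 mm over their backs; the gripper's body (76 mm by 85 mm) begins 54 mm behind the grasp point. The pads swing forward as they close: fully open they stand 13 mm farther back than shut.
Start: joints at [-1.353, 0.181, 1.607, -0, 1.354, -0.206], TCP at [0.236, -0.524, 0.231] pointing down, gripper open.
Joint ranges: [-2.99, 2.99], [-0.89, 2.07], [0.3, 2.58], [-1.14, 4.28], [0, 2.63], [-3.12, 3.12]. Speed limits (rad/s): [2.57, 2.57, 3.01, 3.14, 3.14, 3.14].

INTERFACE

Orientations are given as a unit quaternion [w, x, y, z].
In Python, from bench import get_obs, camera, hand_in gives the robot as it stands.
- The arm moves only by the tool drive_tool, never from a script. Its argument "deltas" is a list of rows, each a list of 2 entries, a list of its own where there are three numbers: the shift along the world's x, y, z in m, then the turn about the world's z in rad. A call has 1 to 10 rows; each row shifts and turns the pose as measured when the row begins; what a row does not reach is not made up. A row lasts 1/10 s, in which the tool goes at most 50 mm and 8.59 degrees, less where a joint would pass 70% of its speed; a pose out of reach is approached as far as the arm can. A call is refused whole if a number of a shift passes 0.05 or a number of a turn 0.15, either way. A call with a gripper value outside its range is refused whole. "gripper" is the opening, from 0 (shut) to 1 (fully open), set as the call begins (left out, the last holds). The fingers move at their own pace and stop on an object; the grip force is fixed at half the most. Time passes only in rows, so rows that do not move let the fingers close. It gives the time, the measured TCP pose, the force and the opening at its end, in the units of the state.
- get_obs(): the state, without advancing time (a new reading comes with each control period).
- camera(name): name is "scene" or "top" or "wrist"; returns a dict with "frame" (480x640x3 uint8, red, green, blue), "fx", "fy", "cx", "cy" (pixels), "eye" and "attitude" of the camera in the world. Camera axes: x right, y down, z forward; pixel columns grow to the right and rows downward; lengths in m; the calibration is good to about 2 mm. A picture is of the moment at which its call begins. There is no depth.
- hand_in(): hands the job in, once; it reports no verdict.
The state is a dict: "time_s": time; "q": joint angles; "dq": joint speeds; "joint_efforts": joint torques, N m; "eef_pos": TCP position; "eef_rot": TCP orientation; "wrist_force": force on the tool from outside, world axes, zero at the start; "torque": the same for the moment, N m; "opening": opening from 0.0 (shut) to 1.0 (fully open).
Only numpy, scipy, OpenCV 4.12 (cv2) and the standard library are available. Lean on these libraries where they do the work, as an engineer would, in place of code of your own. Each camera call takes 0.05 s, during which the arm holds its last target.

TASK

One of the three keys standing in the wooden blocks unlocks the cash box, and you cannot tell which: try them in the keyhole until you find the one that goes fully home, and turn it clockwise as far as it will go. Leave that key turned in the lock and the other two upright and fully down in the wooden blocks, and do not knock or shift the pitchers, mugs, bottle and jar.

Things in the scene. Friction and masses are not known exactly. Their poses are not given: they have to be found in the camera images.
- cashbox: Closed grey steel cash box, fixed, 140 (x) x 200 (y) x 100 mm tall; origin at the centre of its underside, z up. Keyhole in the middle of its top. Which of the three keys suits its lock changes from start to start and cannot be seen: the keys must be tried. A wrong key stops with its bow centre about 41 mm above the box top and cannot be turned, its blade still in the slot.
- keyhole (a point): Centre of the keyhole, level with the box top. Upright slot 39 mm long along this y, 10 mm wide along x, with a lead-in widening 4 mm each way over its top 5 mm, in a 14 mm thick top. The right key, blade along the slot, goes down until its bow centre is 30 mm above the box top; then it turns clockwise seen from above, about 83 degrees to a stop, against about 0.12 N m, and stays where it is left.
- key_a_bow (a point): Centre of the flat round bow (grip) of a loose steel key (104 mm, 0.12 kg) standing blade down. z up along the key. Bow 9 mm thick along x, 44 mm wide along y, top 22 mm above this point. Below the point: 26 mm round collar at 24 to 28 mm, 8 mm neck, blade from 46 to 82 mm, 36 mm wide (y), 7 mm thick (x), its last 13 mm two 12 mm prongs with a 12 mm gap between them. Same after a half turn about z; it may swing a little in the fingers.
- key_b_bow (a point): Centre of the flat square bow (grip) of a loose steel key (104 mm, 0.12 kg) standing blade down. z up along the key. Bow 9 mm thick along x, 40 mm wide along y, top 22 mm above this point. Below the point: 26 mm round collar at 24 to 28 mm, 8 mm neck, blade from 46 to 82 mm, 36 mm wide (y), 7 mm thick (x), its last 13 mm a 12 mm middle prong and a 6 mm prong at each edge. Same after a half turn about z; it may swing a little in the fingers.
- key_c_bow (a point): Centre of the flat diamond-shaped bow (grip) of a loose steel key (104 mm, 0.12 kg) standing blade down. z up along the key. Bow 9 mm thick along x, 44 mm wide along y, top 22 mm above this point. Below the point: 26 mm round collar at 24 to 28 mm, 8 mm neck, blade from 46 to 82 mm, 36 mm wide (y), 7 mm thick (x), its last 13 mm one 24 mm middle prong. Same after a half turn about z; it may swing a little in the fingers.
- stand_a_home (a point): Where a key's bow centre is when it stands in this stand: 92 mm above the counter, over the middle of a dark wooden block (x 50, y 62, 64 mm tall, fixed) with a slot 40 mm long along y, 11 mm wide along x, 58 mm deep, its top 5 mm widening 4 mm each way. The key's collar rests on the block, its x along this x. key_a starts here; any key fits any stand.
- stand_b_home (a point): Where a key's bow centre is when it stands in this stand: 92 mm above the counter, over the middle of a dark wooden block (x 50, y 62, 64 mm tall, fixed) with a slot 40 mm long along y, 11 mm wide along x, 58 mm deep, its top 5 mm widening 4 mm each way. The key's collar rests on the block, its x along this x. key_b starts here; any key fits any stand.
- stand_c_home (a point): Where a key's bow centre is when it stands in this stand: 92 mm above the counter, over the middle of a dark wooden block (x 50, y 62, 64 mm tall, fixed) with a slot 40 mm long along y, 11 mm wide along x, 58 mm deep, its top 5 mm widening 4 mm each way. The key's collar rests on the block, its x along this x. key_c starts here; any key fits any stand.
- pitcher_mid (a point): steel milk pitcher, 80 mm across, 112 mm tall, with a wire handle; loose bystander. The point is on its axis, half-way up.
- small_pitcher_mid (a point): smaller steel milk pitcher, 68 mm across, 90 mm tall; loose bystander. The point is on its axis, half-way up.
- cup_left_mid (a point): white mug 84 mm across, 62 mm tall; loose bystander. The point is on its axis, half-way up.
- cup_right_mid (a point): white mug 90 mm across, 66 mm tall; loose bystander. The point is on its axis, half-way up.
- syrup_mid (a point): amber syrup bottle 64 mm across, 190 mm tall, the tallest loose thing; bystander. The point is on its axis, half-way up.
- tin_mid (a point): metal jar 80 mm across, 110 mm tall; loose bystander. The point is on its axis, half-way up.

How it is judged:
By the outcome, as a careful person would: the job done as asked, in the order asked, and still so for the second after the job is handed in, with the robot touching nothing.
It also fails if it takes over 72 s, if anything falls off the work surface, if the arm or the gripper's body presses on something with over 40 N, if the wrist force passes 120 N, or if a joint passes its speed limit or range.

## Working session

There is one attempt and no reset: what is moved stays moved. The work goes in short steps, Python scripts to look and compute and a tool call to move; the robot and the scene stay as the last step left them, time stands still between calls to the robot, and variables do not carry over. Pictures are saved under pics/ and viewed, and the job is handed in when it is done.

Besides the shell and the picture viewer there is one more tool, called after "Call:" as name(argument=value, ...), one argument or row to a line, values as JSON. drive_tool: Moves the arm, as the interface text tells. Its arguments: {"type":"object","properties":{"deltas":{"type":"array","items":{"type":"array"}},"gripper":{"type":"number"}},"required":["deltas"]}

```bash
mkdir -p pics; ls; python3 - <<'E'
from bench import get_obs, camera
import cv2
print(get_obs())
for n in ["scene","top","wrist"]:
    c=camera(n); cv2.imwrite(f"pics/{n}0.png",c["frame"][:,:,::-1]); print(n,{k:v for k,v in c.items() if k!="frame"})
E
```

```text
pics
{'time_s': 0.0, 'q': array([-1.35326333e+00,  1.81529270e-01,  1.60795237e+00,  3.17685798e-05,
        1.35379774e+00, -2.06258708e-01]), 'dq': array([ 0.00033536, -0.00108054,  0.00021836,  0.00039068,  0.00046232,
       -0.00018667]), 'joint_efforts': array([-9.84770813e-04, -4.44880879e+01, -3.51337516e+01, -3.62431147e-04,
        9.00631916e-03,  1.60565475e-05]), 'eef_pos': array([ 0.23638326, -0.52359258,  0.23041765]), 'eef_rot': array([-8.43437066e-04,  9.77634323e-01,  2.10310294e-01,  1.07545039e-05]), 'wrist_force': array([0.38105481, 0.48930221, 0.63401668]), 'torque': array([-0.00225465, -0.01691681,  0.04699344]), 'opening': 1.001537917739129}
scene {'fx': 519.9606468437281, 'fy': 519.9606468437281, 'cx': 313.57265565295154, 'cy': 240.18103655010069, 'eye': array([1.22654172, 0.1635423 , 1.03314692]), 'attitude': array([-0.18892148,  0.60507266,  0.73634484, -0.23662633])}
top {'fx': 503.3965251388666, 'fy': 503.3965251388666, 'cx': 321.81833049039994, 'cy': 240.8547910116914, 'eye': array([ 0.38785852, -0.00345256,  1.40886794]), 'attitude': array([ 0.04650454, -0.69936316,  0.71235699, -0.03572124])}
wrist {'fx': 337.96367428274726, 'fy': 337.96367428274726, 'cx': 318.85324625605364, 'cy': 238.23825524443274, 'eye': array([ 0.30921867, -0.491589  ,  0.37258558]), 'attitude': array([ 0.13129615,  0.8301101 , -0.53512029, -0.08558515])}
```

View pics/top0.png

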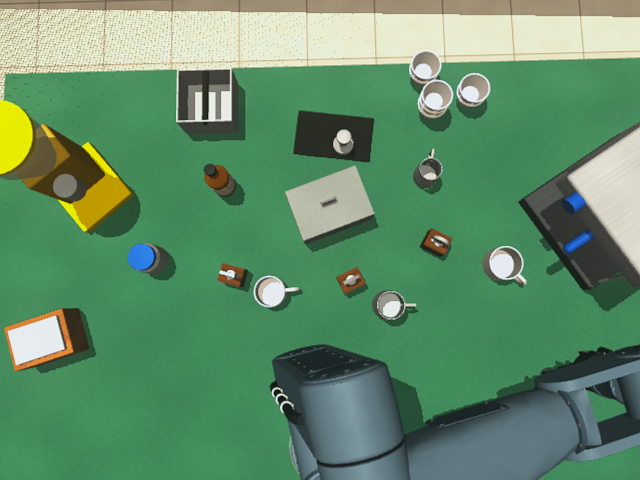

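View pics/scene0.png

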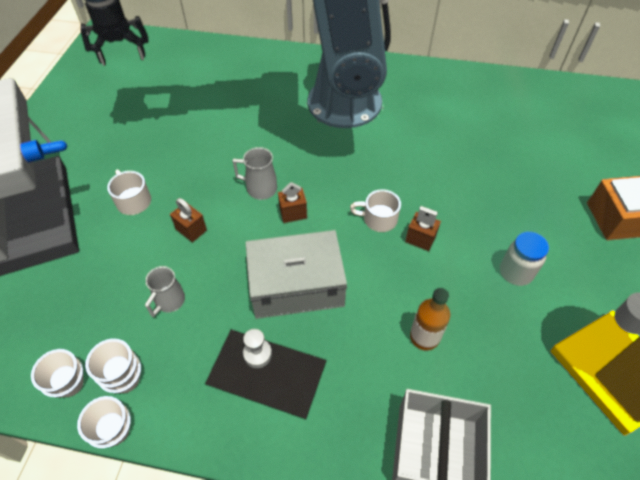

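View pics/wrist0.png

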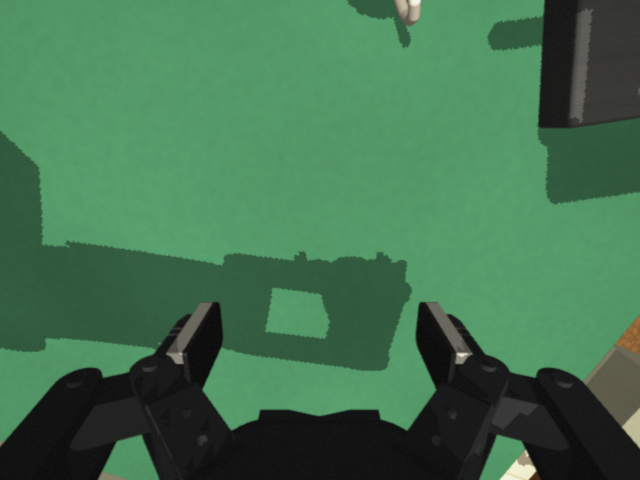

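The top view shows the stands at about (233,275), (351,281) and (437,242), and the box keyhole at about (329,202). I'll zoom in and measure next.

```bash
cat > h.py <<'E'
import numpy as np, cv2
from scipy.spatial.transform import Rotation as R
from bench import get_obs, camera
def Rm(c): a=c["attitude"]; return R.from_quat([a[1],a[2],a[3],a[0]]).as_matrix()
def ray(c,u,v):
    d=Rm(c)@np.array([(u-c["cx"])/c["fx"],(v-c["cy"])/c["fy"],1]); return c["eye"],d
def onz(c,u,v,z):
    e,d=ray(c,u,v); return e+d*(z-e[2])/d[2]
def proj(c,p):
    q=Rm(c).T@(np.array(p)-c["eye"]); return np.array([c["cx"]+c["fx"]*q[0]/q[2],c["cy"]+c["fy"]*q[1]/q[2]])
def tri(c1,p1,c2,p2):
    e1,d1=ray(c1,*p1);e2,d2=ray(c2,*p2)
    A=np.stack([d1,-d2],1);s=np.linalg.lstsq(A,e2-e1,rcond=None)[0]
    a=e1+d1*s[0];b=e2+d2*s[1];return (a+b)/2,np.linalg.norm(a-b)
def save(c,n,box=None,s=1):
    f=c["frame"][:,:,::-1]
    if box: x0,y0,x1,y1=box; f=f[y0:y1,x0:x1]
    cv2.imwrite(f"pics/{n}.png",cv2.resize(f,None,fx=s,fy=s,interpolation=cv2.INTER_CUBIC))
E
python3 - <<'E'
from h import *
t=camera("top"); s=camera("scene")
f=t["frame"][:,:,::-1]
cr=lambda f,cx,cy,r=32: cv2.resize(f[cy-r:cy+r,cx-r:cx+r],(384,288*4//3),interpolation=cv2.INTER_CUBIC)
g=np.vstack([np.hstack([cr(f,233,275),cr(f,351,281)]),np.hstack([cr(f,437,242),cr(f,330,204,48)])])
cv2.imwrite("pics/topz.png",cv2.resize(g,(600,600)))
f=s["frame"][:,:,::-1]
g=np.vstack([np.hstack([cr(f,424,228),cr(f,293,202)]),np.hstack([cr(f,188,218),cr(f,295,275,60)])])
cv2.imwrite("pics/scz.png",cv2.resize(g,(600,600)))
E
```

```text
(no output)
```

View pics/topz.png

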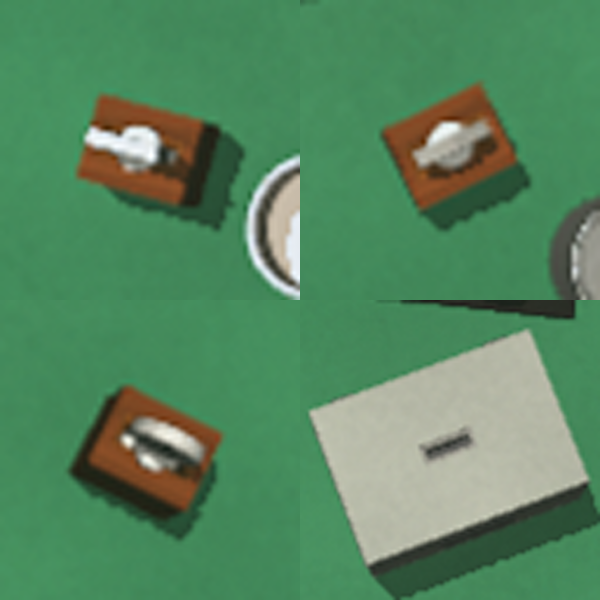

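View pics/scz.png

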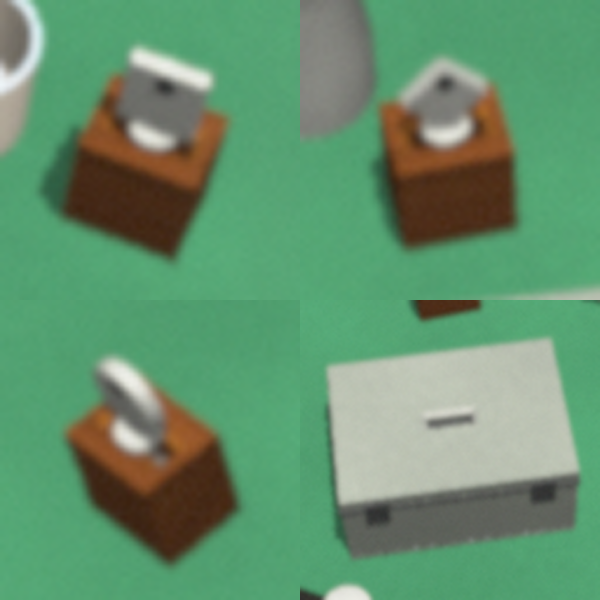

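Left is key b (square), the middle is c (diamond) and the right is a (round). Next I'll measure the block tops, the box top and the keyhole.

```bash
cat > meas.py <<'E'
from h import *
def rectz(c,mask,z,scale=1,off=(0,0)):
    cs,_=cv2.findContours(mask,cv2.RETR_EXTERNAL,cv2.CHAIN_APPROX_NONE)
    k=max(cs,key=cv2.contourArea)[:,0,:].astype(float)
    P=np.array([onz(c,(u+.5)/scale-.5+off[0],(v+.5)/scale-.5+off[1],z)[:2] for u,v in k])
    (cx,cy),(w,h),a=cv2.minAreaRect((P*1000).astype(np.float32))
    if w>h: a=a+90; w,h=h,w   # a: dir of short side => x axis; long side = y
    a=(a+90)%180-90
    return cx,cy,w,h,a
def blockmeas(c,u,v,r=26,scale=8,z=.064,lo=70,kind="brown"):
    f=c["frame"]; u0,v0=u-r,v-r
    f=cv2.resize(f[v0:v+r,u0:u+r],None,fx=scale,fy=scale,interpolation=cv2.INTER_CUBIC).astype(int)
    if kind=="brown": m=((f[...,0]>f[...,1]+25)&(f[...,0]>lo))
    else: m=((abs(f[...,0]-f[...,1])<25)&(f[...,0]>130))
    m=m.astype(np.uint8)*255
    n,l,st,_=cv2.connectedComponentsWithStats(m)
    m=cv2.morphologyEx(m,cv2.MORPH_OPEN,np.ones((9,9)))
    return rectz(c,m,z,scale,(u0,v0)),m
E
python3 - <<'E'
from meas import *
t=camera("top"); 
ms=[]
for n,u,v in [("b",233,275),("c",351,281),("a",437,242)]:
    for lo in (95,110):
        r,m=blockmeas(t,u,v,lo=lo); print(n,lo,np.round(r,1))
    ms.append(m)
r,m=blockmeas(t,330,204,r=60,z=.1,kind="grey",scale=8); print("box",np.round(r,1))
cv2.imwrite("pics/m.png",np.hstack(ms)[:, :800*2])
# keyhole
f=cv2.resize(t["frame"][190:215,315:345],None,fx=8,fy=8,interpolation=cv2.INTER_CUBIC).astype(int).sum(2)
mm=((f<330)*255).astype(np.uint8)
print("hole",np.round(rectz(t,mm,.1,8,(315,190)),1))
s=camera("scene")
f=t["frame"]
# bow via scene: sanity projections
E
```

```text
b 95 [471.2 258.7  24.8  61.2 -15.9]
b 110 [471.8 258.9  23.6  60.4 -15.9]
c 95 [439.5 -58.9  49.   61.9  25.3]
c 110 [439.7 -58.8  48.6  61.4  25.3]
a 95 [ 538.9 -294.7   49.    61.8  -28.3]
a 110 [ 539.  -295.    48.1   60.8  -28.7]
box [643.4  -5.4 141.2 201.   19.7]
hole [643.3  -5.1  10.   39.5  19.3]
```

View pics/m.png

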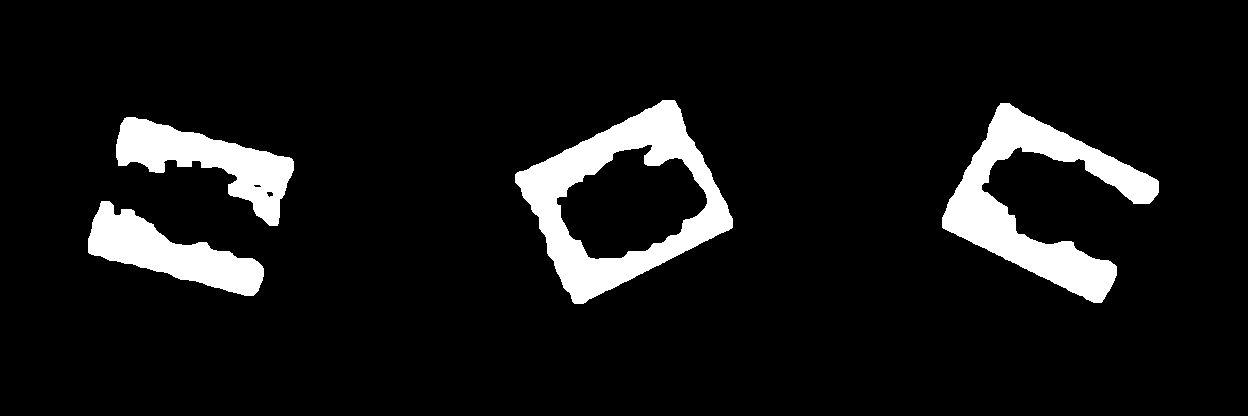

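```bash
python3 - <<'E'
from meas import *
t=camera("top"); s=camera("scene")
r,m=blockmeas(t,233,275,lo=95)
ys,xs=np.nonzero(m); k=cv2.convexHull(np.stack([xs,ys],1).astype(np.int32))
m2=np.zeros_like(m); cv2.fillPoly(m2,[k],255)
print("b",np.round(rectz(t,m2,.064,8,(233-26,275-26)),1))
# box from scene view
f=cv2.resize(s["frame"][225:320,235:355],None,fx=6,fy=6,interpolation=cv2.INTER_CUBIC).astype(int)
for lo in (140,150):
    m=((abs(f[...,0]-f[...,1])<30)&(f[...,0]>lo)).astype(np.uint8)*255
    m=cv2.morphologyEx(m,cv2.MORPH_OPEN,np.ones((9,9)))
    print("box scene",lo,np.round(rectz(s,m,.1,6,(235,225)),1))
for n,u,v in [("b",424,228),("c",293,202),("a",188,218)]:
    f=cv2.resize(s["frame"][v-26:v+26,u-26:u+26],None,fx=8,fy=8,interpolation=cv2.INTER_CUBIC).astype(int)
    for lo in(110,):
        m=((f[...,0]>f[...,1]+25)&(f[...,0]>lo)).astype(np.uint8)*255
        m=cv2.morphologyEx(m,cv2.MORPH_OPEN,np.ones((9,9)))
        ys,xs=np.nonzero(m); k=cv2.convexHull(np.stack([xs,ys],1).astype(np.int32)); m2=np.zeros_like(m); cv2.fillPoly(m2,[k],255)
        print(n,"scene",lo,np.round(rectz(s,m2,.064,8,(u-26,v-26)),1))
print("pitcher rims", onz(t,391,305,.112), onz(t,429,171,.09), "mug", onz(t,270,291,.062))
E
```

```text
b [459.6 262.   49.2  61.5 -15.9]
box scene 140 [644.7  -2.9 140.6 200.   19.9]
box scene 150 [644.3  -2.9 139.9 199.6  19.9]
b scene 110 [461.6 265.5  48.3  61.5 -15.8]
c scene 110 [442.6 -56.1  48.5  60.9  24.9]
a scene 110 [ 541.2 -291.    48.9   60.9  -29.2]
pitcher rims [ 0.37152663 -0.15852384  0.112     ] [ 0.72454661 -0.27431435  0.09      ] mug [0.41349811 0.15631693 0.062     ]
```

Both views agree to about 3 mm, with sizes matching those given. Using averages (mm, degrees):

| Target | x | y | yaw |
|---|---|---|---|
| a | 540 | -293 | -28.7 |
| c | 441 | -57.5 | 25.1 |
| b | 460.5 | 264 | -15.9 |
| keyhole | 644 | -4 | 19.7 |

I'll start with key a.

Call:
drive_tool(
  deltas=[
    [[0.038, 0.029, 0], 0.08],
    [[0.038, 0.029, 0], 0.08],
    [[0.038, 0.029, 0], 0.08],
    [[0.038, 0.029, 0], 0.08],
    [[0.038, 0.029, 0], 0.08],
    [[0.038, 0.029, 0], 0.08],
    [[0.038, 0.029, 0], 0.08],
    [[0.038, 0.028, 0], 0.08],
    [[0, 0, 0], 0],
  ],
  gripper=0.6,
)

```text
time_s: 1.35
eef_pos: [0.5487, -0.2843, 0.2324]
eef_rot: [0.002, 0.857, 0.516, 0.001]
wrist_force: [0.5, -0.2, -0.5]
opening: 0.598
```

```bash
cat >> h.py <<'E'
def st():
    o=get_obs(); q=o["eef_rot"]; psi=2*np.degrees(np.arctan2(q[2],q[1]))-90
    print("t",round(o["time_s"],2),"p",np.round(o["eef_pos"]*1000,1),"psi",round(psi,1),"f",np.round(o["wrist_force"],1),"tq",np.round(o["torque"],2),"op",round(o["opening"],3),"q6",round(o["q"][5],2))
    return o
E
python3 - <<'E'
from h import *
st(); w=camera("wrist"); save(w,"w1"); st()
print(w["eye"],w["attitude"])
print(proj(w,[.540,-.293,.114]),proj(w,[.540,-.293,.064]))
E
```

```text
t 1.35 p [ 548.7 -284.3  232.4] psi -27.9 f [ 0.5 -0.2 -0.5] tq [ 0.02  0.01 -0.04] op 0.598 q6 -0.18
t 1.4 p [ 547.  -286.   232.2] psi -28.1 f [ 0.   0.6 -0.3] tq [ 0.03  0.01 -0.04] op 0.599 q6 -0.18
[ 0.58556486 -0.21390021  0.37443385] [ 0.15352102  0.95844906 -0.2378696  -0.03499647]
[312.81391811 245.25699647] [313.39040187 227.9781196 ]
```

View pics/w1.png

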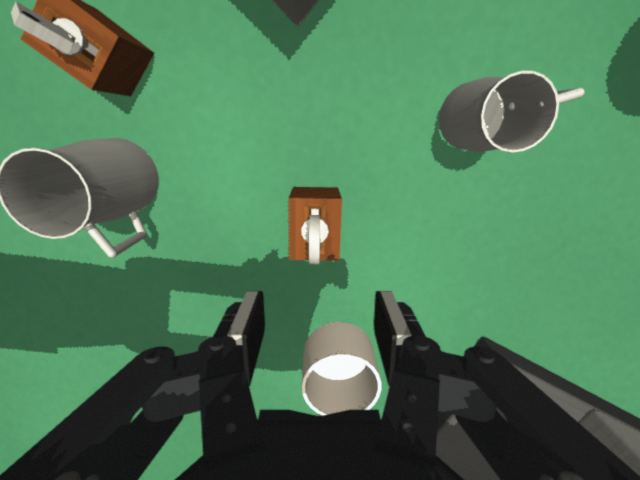

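The wrist view shows key a's block centre at about (315,229) against a predicted (313,228), so the estimate holds. Descending.

Call:
drive_tool(
  deltas=[
    [[-0.004, -0.004, -0.02], 0],
    [[-0.003, -0.003, -0.03], -0.01],
    [[0, 0, -0.03], 0],
    [[0, 0, -0.025], 0],
    [[0, 0, 0], 0],
  ],
)

```text
time_s: 1.9
eef_pos: [0.5369, -0.297, 0.1258]
eef_rot: [0.004, 0.862, 0.508, -0.001]
wrist_force: [-0.2, 1.2, -0.1]
opening: 0.6
```

```bash
python3 - <<'E'
from h import *
st(); w=camera("wrist"); save(w,"w2"); st()
print(proj(w,[.540,-.293,.114]),proj(w,[.540,-.293,.064]))
E
```

```text
t 1.9 p [ 536.9 -297.   125.8] psi -29.0 f [-0.2  1.2 -0.1] tq [ 0.04  0.03 -0.01] op 0.6 q6 -0.19
t 1.95 p [ 537.9 -297.9  127.9] psi -29.0 f [ 0.  -0.9 -0.3] tq [-0.01 -0.02 -0.01] op 0.596 q6 -0.19
[319.14657064 284.00566109] [318.47398678 249.40587414]
```

View pics/w2.png

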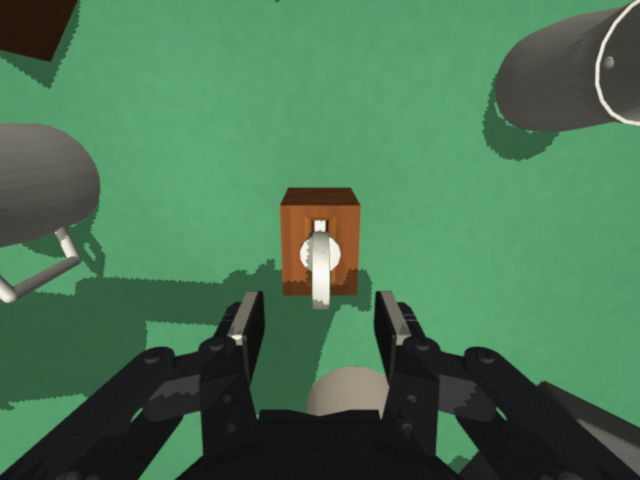

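Block centre at about (320,250) against a predicted (318.5,249.4). Continuing down.

Call:
drive_tool(
  deltas=[
    [[0.002, 0.004, -0.02], 0],
    [[0, 0, -0.02], 0],
    [[0, 0, -0.01], 0],
    [[0, 0, 0], 0],
  ],
)

```text
time_s: 2.35
eef_pos: [0.542, -0.2994, 0.0846]
eef_rot: [0.011, 0.863, 0.506, 0.001]
wrist_force: [-0.1, -0.6, -0.5]
opening: 0.599
```

Call:
drive_tool(
  deltas=[
    [[-0.002, 0.005, -0.008], 0],
    [[0, 0, 0], 0],
    [[0, 0, 0], 0],
  ],
)

```text
time_s: 2.65
eef_pos: [0.5414, -0.2959, 0.0798]
eef_rot: [0.014, 0.863, 0.505, 0.002]
wrist_force: [0.1, 0.1, -0.3]
opening: 0.6
```

```bash
python3 - <<'E'
from h import *
st(); w=camera("wrist"); save(w,"w3"); o=st();print(o["eef_rot"])
E
```

```text
t 2.65 p [ 541.4 -295.9   79.8] psi -29.3 f [ 0.1  0.1 -0.3] tq [-0.01  0.06 -0.02] op 0.6 q6 -0.18
t 2.7 p [ 541.3 -295.7   79.6] psi -29.3 f [0.4 0.3 0.6] tq [ 0.03 -0.02 -0.05] op 0.597 q6 -0.18
[0.01336472 0.8627892  0.50538241 0.00219219]
```

View pics/w3.png

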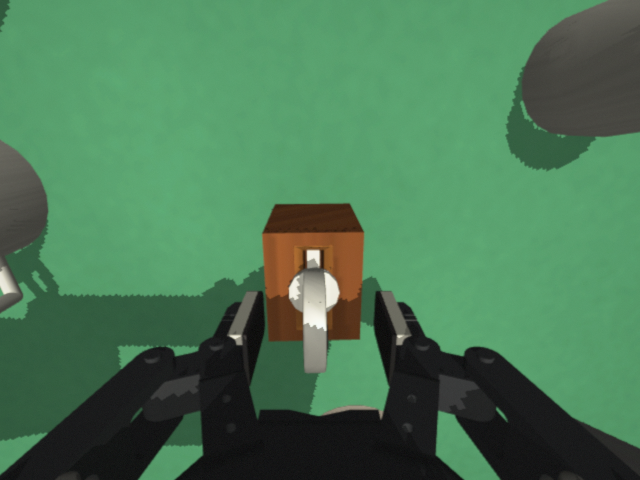

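Call:
drive_tool(
  deltas=[
    [[0, 0.001, -0.003], 0],
    [[0, 0, 0], 0],
    [[0, 0, 0], 0],
    [[0, 0, 0], 0],
    [[0, 0, 0], 0],
    [[0, 0, 0], 0],
  ],
  gripper=0,
)

```text
time_s: 3.3
eef_pos: [0.541, -0.2944, 0.0776]
eef_rot: [0.013, 0.863, 0.506, 0.002]
wrist_force: [-1.0, -0.3, 0.9]
opening: 0.097
```

Call:
drive_tool(
  deltas=[
    [[0, 0, 0.02], 0],
    [[0, 0, 0.04], 0],
    [[0, 0, 0.04], 0],
    [[0, 0, 0.04], 0],
    [[0.007, 0.02, 0.01], 0.06],
    [[0.013, 0.036, 0], 0.11],
    [[0.013, 0.036, 0], 0.11],
    [[0.013, 0.036, 0], 0.11],
    [[0.013, 0.036, 0], 0.11],
    [[0.013, 0.036, 0], 0.11],
  ],
)

```text
time_s: 4.3
eef_pos: [0.6144, -0.0928, 0.2314]
eef_rot: [0.015, 0.667, 0.745, 0.008]
wrist_force: [0.1, 0.5, -0.5]
opening: 0.096
```

Call:
drive_tool(
  deltas=[
    [[0.012, 0.036, 0], 0.09],
    [[0.009, 0.03, 0], 0.07],
    [[0.004, 0.01, 0], 0.03],
    [[0, 0, 0], 0],
    [[0, 0, 0], 0],
  ],
)

```text
time_s: 4.8
eef_pos: [0.6414, -0.0091, 0.2298]
eef_rot: [0.014, 0.587, 0.809, 0.01]
wrist_force: [0.1, -1.1, -1.1]
opening: 0.098
```

```bash
python3 - <<'E'
from h import *
st(); w=camera("wrist"); save(w,"w4"); o=st();print(o["eef_rot"])
print(proj(w,[.644,-.004,.1]))
E
```

```text
t 4.8 p [641.4  -9.1 229.8] psi 18.1 f [ 0.1 -1.1 -1.1] tq [-0.03  0.04 -0.01] op 0.098 q6 -0.52
t 4.85 p [641.4  -9.4 229.8] psi 18.1 f [ 0.2  1.  -1.4] tq [0.01 0.04 0.02] op 0.094 q6 -0.52
[0.01429697 0.58721855 0.80924046 0.00999197]
[318.16145951 220.96090482]
```

View pics/w4.png

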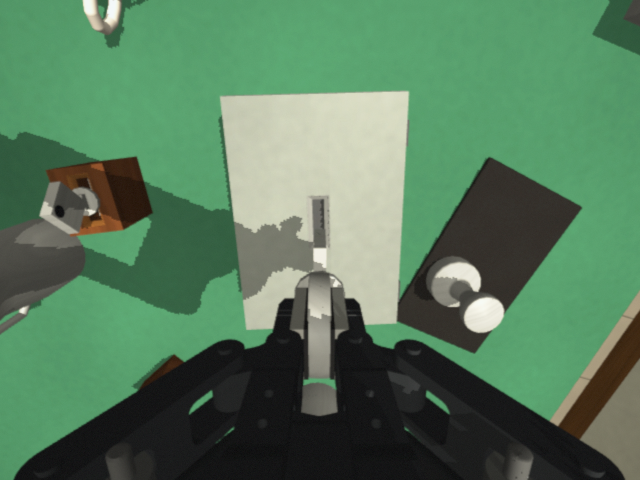

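Keyhole centre seen at (319,221) against a predicted (318,221), with the blade aligned to the slot. Lowering to just above it.

Call:
drive_tool(
  deltas=[
    [[0.002, 0.004, 0], 0.02],
    [[0, 0.001, -0.02], 0.01],
    [[0, 0, -0.025], 0],
    [[0, 0, -0.005], 0],
    [[0, 0, 0], 0],
    [[0, 0, 0], 0],
  ],
)

```text
time_s: 5.45
eef_pos: [0.6442, -0.0109, 0.1809]
eef_rot: [0.016, 0.578, 0.816, 0.01]
wrist_force: [0.5, 0.3, -0.6]
opening: 0.096
```

```bash
python3 - <<'E'
from h import *
o=st(); w=camera("wrist"); save(w,"w5");print(o["eef_rot"])
print(proj(w,[.644,-.004,.1]))
E
```

```text
t 5.45 p [644.2 -10.9 180.9] psi 19.4 f [ 0.5  0.3 -0.6] tq [ 0.02  0.04 -0.02] op 0.096 q6 -0.54
[0.01609785 0.57773364 0.81599951 0.0104644 ]
[317.41497263 236.37975281]
```

View pics/w5.png

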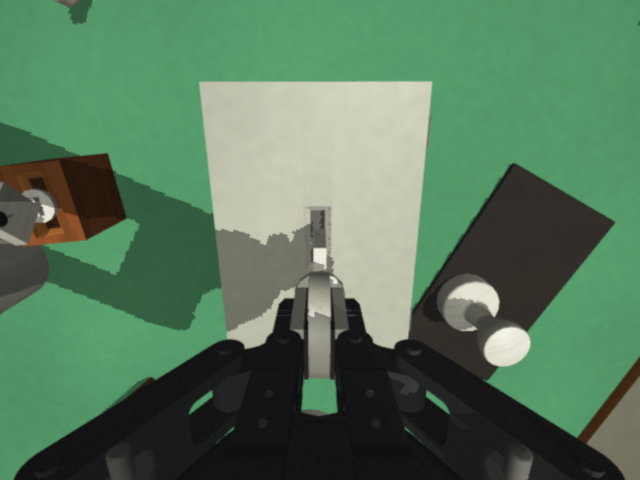

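Call:
drive_tool(
  deltas=[
    [[-0.001, 0.007, 0], 0],
    [[0, 0.001, 0], 0],
    [[0, 0, 0], 0],
  ],
)

```text
time_s: 5.8
eef_pos: [0.6448, -0.0026, 0.1843]
eef_rot: [0.018, 0.578, 0.816, 0.012]
wrist_force: [-0.3, 0.5, -0.9]
opening: 0.09
```

```bash
python3 - <<'E'
from h import *
o=st(); w=camera("wrist"); save(w,"w6",(220,120,420,320),3);print(o["eef_rot"])
print(proj(w,[.644,-.004,.1]))
E
```

```text
t 5.8 p [644.8  -2.6 184.3] psi 19.4 f [-0.3  0.5 -0.9] tq [0.01 0.05 0.01] op 0.09 q6 -0.53
[0.01840907 0.57777304 0.81590811 0.01154871]
[312.02743611 244.87452972]
```

View pics/w6.png

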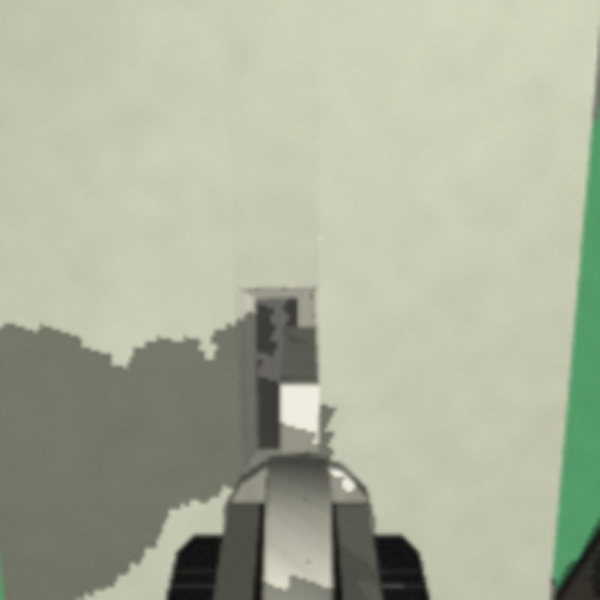

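Call:
drive_tool(
  deltas=[
    [[-0.003, -0.001, -0.008], 0],
    [[0, 0.001, -0.012], 0],
    [[0, 0.001, -0.01], 0],
    [[0, 0, 0], 0],
  ],
)

```text
time_s: 6.25
eef_pos: [0.6416, -0.0029, 0.1537]
eef_rot: [0.02, 0.578, 0.816, 0.011]
wrist_force: [0.3, -2.3, -1.0]
opening: 0.089
```

```bash
python3 - <<'E'
from h import *
o=st(); w=camera("wrist"); save(w,"w7",(220,120,420,320),3);print(o["eef_rot"])
E
```

```text
t 6.25 p [641.6  -2.9 153.7] psi 19.4 f [ 0.3 -2.3 -1. ] tq [-0.32 -0.06  0.02] op 0.089 q6 -0.53
[0.01976559 0.57751061 0.81607501 0.0106019 ]
```

View pics/w7.png

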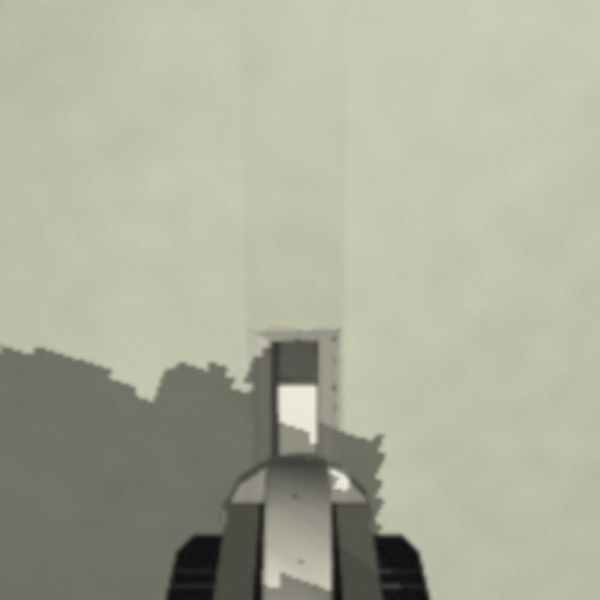

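The blade is inside the slot, with the tip about 14 mm in. Lowering on.

Call:
drive_tool(
  deltas=[
    [[0, 0, -0.01], 0],
    [[0, 0, -0.01], 0],
    [[0, 0, -0.008], 0],
    [[0, 0, 0], 0],
  ],
)

```text
time_s: 6.7
eef_pos: [0.6419, -0.0031, 0.123]
eef_rot: [0.02, 0.578, 0.816, 0.011]
wrist_force: [-0.2, -1.5, -2.1]
opening: 0.095
```

```bash
python3 - <<'E'
from h import *
o=st()
E
```

```text
t 6.7 p [641.9  -3.1 123. ] psi 19.4 f [-0.2 -1.5 -2.1] tq [-0.4  -0.03  0.06] op 0.095 q6 -0.53
```

Call:
drive_tool(
  deltas=[
    [[0, 0, -0.006], 0],
    [[0, 0, -0.004], 0],
    [[0, 0, 0], 0],
  ],
)

```text
time_s: 7.0
eef_pos: [0.6428, -0.0028, 0.1159]
eef_rot: [0.02, 0.578, 0.816, 0.011]
wrist_force: [-1.7, -0.8, -2.9]
opening: 0.098
```

```bash
python3 - <<'E'
from h import *
o=st(); w=camera("wrist"); save(w,"w8",(220,220,420,420),3)
E
```

```text
t 7.0 p [642.8  -2.8 115.9] psi 19.4 f [-1.7 -0.8 -2.9] tq [-0.21  0.5   0.03] op 0.098 q6 -0.53
```

View pics/w8.png

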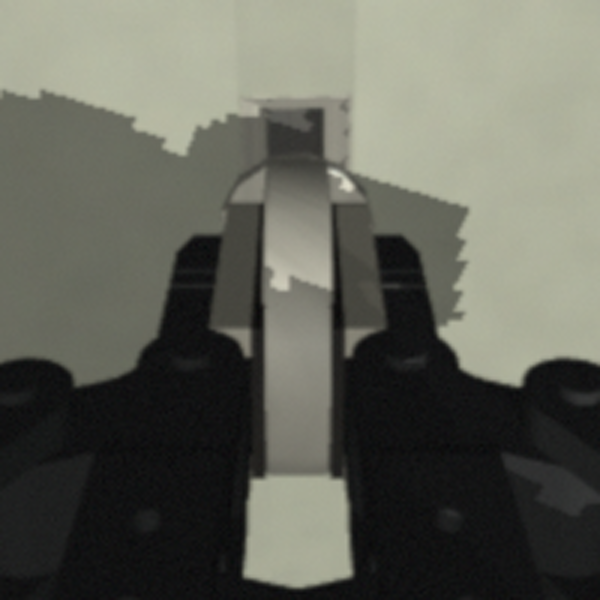

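Key a has gone past the wrong-key stop with no upward force. Pushing gently to seat it.

Call:
drive_tool(
  deltas=[
    [[0, 0, -0.003], 0],
    [[0, 0, -0.003], 0],
    [[0, 0, 0], 0],
  ],
)

```text
time_s: 7.35
eef_pos: [0.6429, -0.0027, 0.1161]
eef_rot: [0.021, 0.577, 0.816, 0.011]
wrist_force: [-2.7, -1.2, -2.5]
opening: 0.097
```

```bash
python3 - <<'E'
from h import *
o=st(); s=camera("scene"); save(s,"s8",(240,180,360,300),5)
E
```

```text
t 7.35 p [642.9  -2.7 116.1] psi 19.5 f [-2.7 -1.2 -2.5] tq [-0.24  0.56  0.04] op 0.097 q6 -0.53
```

View pics/s8.png

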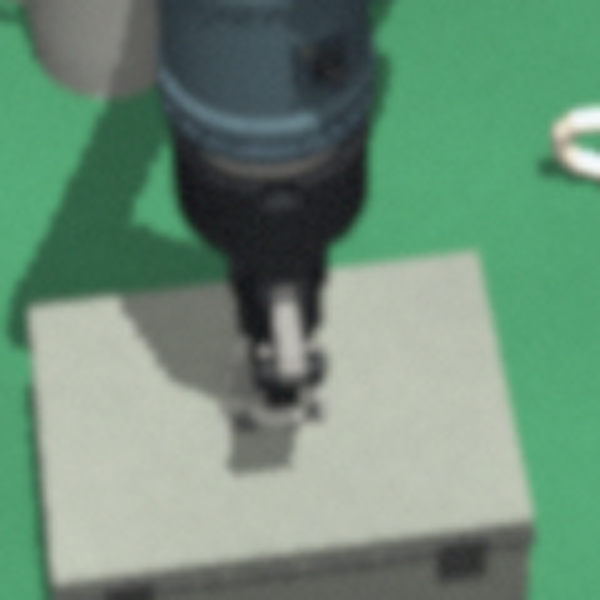

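Call:
drive_tool(
  deltas=[
    [[0.001, -0.001, -0.008], 0],
    [[0, 0, -0.008], 0],
  ],
)

```text
time_s: 7.6
eef_pos: [0.6458, -0.0039, 0.1149]
eef_rot: [0.022, 0.576, 0.817, 0.011]
wrist_force: [-35.5, 2.7, 64.6]
opening: 0.099
```

```bash
python3 - <<'E'
from h import *
o=st()
E
```

```text
t 7.6 p [645.8  -3.9 114.9] psi 19.6 f [-35.5   2.7  64.6] tq [ 0.5   6.99 -0.13] op 0.099 q6 -0.53
```

There is a firm stop at a bow height of about 129–130 mm, so the key is home. I'll relax the push, then turn clockwise.

Call:
drive_tool(
  deltas=[
    [[-0.002, 0, 0.002], 0],
    [[0, 0, 0], 0],
  ],
)

```text
time_s: 7.8
eef_pos: [0.6436, -0.0035, 0.1196]
eef_rot: [0.023, 0.576, 0.817, 0.011]
wrist_force: [-1.0, -0.6, -0.5]
opening: 0.092
```

```bash
python3 - <<'E'
from h import *
o=st()
E
```

```text
t 7.8 p [643.6  -3.5 119.6] psi 19.6 f [-1.  -0.6 -0.5] tq [-0.13  0.18  0.01] op 0.092 q6 -0.53
```

Call:
drive_tool(
  deltas=[
    [[0, 0, -0.004], 0],
    [[0, 0, -0.002], 0],
    [[0, 0, -0.001], 0],
  ],
)

```text
time_s: 8.1
eef_pos: [0.6441, -0.0038, 0.1152]
eef_rot: [0.023, 0.576, 0.817, 0.011]
wrist_force: [-9.0, 0.3, 15.1]
opening: 0.095
```

```bash
python3 - <<'E'
from h import *
o=st()
E
```

```text
t 8.1 p [644.1  -3.8 115.2] psi 19.6 f [-9.   0.3 15.1] tq [ 0.09  2.09 -0.03] op 0.095 q6 -0.53
```

Call:
drive_tool(
  deltas=[
    [[0, 0, 0], -0.06],
    [[0, 0, 0], -0.08],
    [[0, 0, 0], -0.08],
  ],
)

```text
time_s: 8.4
eef_pos: [0.644, -0.0036, 0.1153]
eef_rot: [0.023, 0.665, 0.747, 0.008]
wrist_force: [-4.9, 0.2, 9.5]
opening: 0.095
```

```bash
python3 - <<'E'
from h import *
o=st()
E
```

```text
t 8.4 p [644.   -3.6 115.3] psi 6.7 f [-4.9  0.2  9.5] tq [0.01 1.11 0.12] op 0.095 q6 -0.3
```

The key turns at 0.12 N·m, which matches the lock. Continuing.

Call:
drive_tool(
  deltas=[
    [[0, 0, -0.0005], -0.1],
    [[0, 0, -0.0005], -0.1],
    [[0, 0, -0.0005], -0.1],
    [[0, 0, -0.0005], -0.1],
    [[0, 0, -0.0005], -0.1],
  ],
)

```text
time_s: 8.9
eef_pos: [0.6449, -0.0034, 0.1152]
eef_rot: [0.025, 0.834, 0.551, 0.001]
wrist_force: [-7.6, 0.6, 13.8]
opening: 0.1
```

```bash
python3 - <<'E'
from h import *
o=st()
E
```

```text
t 8.9 p [644.9  -3.4 115.2] psi -23.1 f [-7.6  0.6 13.8] tq [0.06 1.51 0.12] op 0.1 q6 0.25
```

Call:
drive_tool(
  deltas=[
    [[0, 0, 0], -0.1],
    [[0, 0, 0], -0.1],
    [[0, 0, 0], -0.1],
    [[0, 0, 0], -0.1],
    [[0, 0, 0], -0.1],
  ],
)

```text
time_s: 9.4
eef_pos: [0.6451, -0.0023, 0.1152]
eef_rot: [0.023, 0.948, 0.319, -0.005]
wrist_force: [-5.6, -1.2, 10.4]
opening: 0.095
```

```bash
python3 - <<'E'
from h import *
o=st()
E
```

```text
t 9.4 p [645.1  -2.3 115.2] psi -52.8 f [-5.6 -1.2 10.4] tq [-0.07  0.97  0.16] op 0.095 q6 0.78
```

Call:
drive_tool(
  deltas=[
    [[0, 0, 0], -0.08],
    [[0, 0, 0], -0.08],
    [[0, 0, 0], -0.05],
  ],
)

```text
time_s: 9.7
eef_pos: [0.6455, -0.0024, 0.1153]
eef_rot: [0.022, 0.977, 0.213, -0.008]
wrist_force: [-6.1, -0.6, 11.1]
opening: 0.091
```

```bash
python3 - <<'E'
from h import *
o=st()
E
```

```text
t 9.7 p [645.5  -2.4 115.3] psi -65.4 f [-6.1 -0.6 11.1] tq [-0.17  0.91  0.13] op 0.091 q6 1.0
```

Call:
drive_tool(
  deltas=[
    [[0, 0, 0], -0.05],
    [[0, 0, 0], -0.05],
  ],
)

```text
time_s: 9.9
eef_pos: [0.6457, -0.0025, 0.1152]
eef_rot: [0.022, 0.986, 0.162, -0.01]
wrist_force: [-6.7, -1.1, 10.1]
opening: 0.095
```

```bash
python3 - <<'E'
from h import *
o=st(); t=camera("top"); save(t,"t10",(270,150,390,260),5); w=camera("wrist"); save(w,"w10")
E
```

```text
t 9.9 p [645.7  -2.5 115.2] psi -71.3 f [-6.7 -1.1 10.1] tq [-0.2   0.86  0.53] op 0.095 q6 1.1
```

View pics/w10.png

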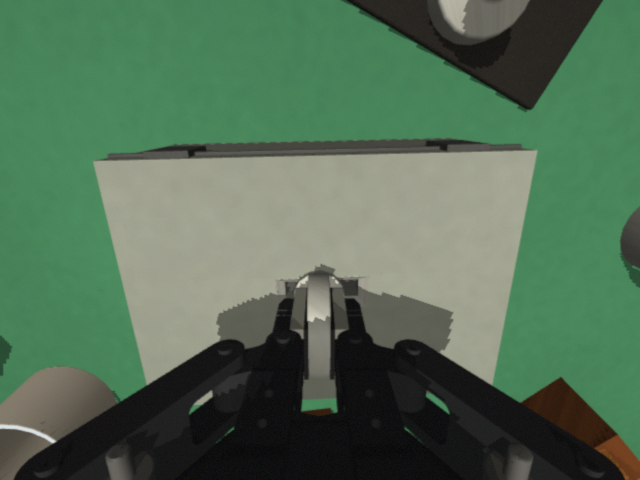

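Call:
drive_tool(
  deltas=[
    [[0, 0, 0], -0.05],
    [[0, 0, 0], -0.04],
  ],
)

```text
time_s: 10.2
eef_pos: [0.6457, -0.0027, 0.1153]
eef_rot: [0.022, 0.993, 0.12, -0.012]
wrist_force: [-6.5, -0.7, 10.7]
opening: 0.095
```

```bash
python3 - <<'E'
from h import *
o=st()
E
```

```text
t 10.2 p [645.7  -2.7 115.3] psi -76.3 f [-6.5 -0.7 10.7] tq [0.11 0.96 1.83] op 0.095 q6 1.19
```

Torque of 1.8 N·m shows the hard stop. I'll ease the twist, then open.

Call:
drive_tool(
  deltas=[
    [[0, 0, 0], 0.02],
    [[0, 0, 0], 0],
  ],
)

```text
time_s: 10.4
eef_pos: [0.6457, -0.0026, 0.1152]
eef_rot: [0.023, 0.991, 0.132, -0.012]
wrist_force: [-7.2, -1.3, 10.8]
opening: 0.094
```

```bash
python3 - <<'E'
from h import *
o=st()
E
```

```text
t 10.4 p [645.7  -2.6 115.2] psi -74.8 f [-7.2 -1.3 10.8] tq [0.12 0.88 1.35] op 0.094 q6 1.16
```

Call:
drive_tool(
  deltas=[
    [[0, 0, 0], 0.04],
    [[0, 0, 0], 0],
  ],
)

```text
time_s: 10.6
eef_pos: [0.6457, -0.0026, 0.1152]
eef_rot: [0.023, 0.988, 0.155, -0.012]
wrist_force: [-7.9, -1.0, 11.7]
opening: 0.09
```

```bash
python3 - <<'E'
from h import *
o=st()
E
```

```text
t 10.6 p [645.7  -2.6 115.2] psi -72.2 f [-7.9 -1.  11.7] tq [0.12 0.86 0.68] op 0.09 q6 1.12
```

Good enough (0.68 N·m, still held against the stop). Opening partway.

Call:
drive_tool(
  deltas=[
    [[0, 0, 0], 0.02],
    [[0, 0, 0], 0],
    [[0, 0, 0], 0],
    [[0, 0, 0], 0],
    [[0, 0, 0], 0],
  ],
  gripper=0.6,
)

```text
time_s: 11.1
eef_pos: [0.646, -0.0018, 0.1104]
eef_rot: [0.022, 0.986, 0.165, -0.012]
wrist_force: [-0.7, -0.8, 0.7]
opening: 0.601
```

```bash
python3 - <<'E'
from h import *
o=st(); w=camera("wrist"); save(w,"w11")
E
```

```text
t 11.1 p [646.   -1.8 110.4] psi -71.0 f [-0.7 -0.8  0.7] tq [0.01 0.   0.03] op 0.601 q6 1.1
```

View pics/w11.png

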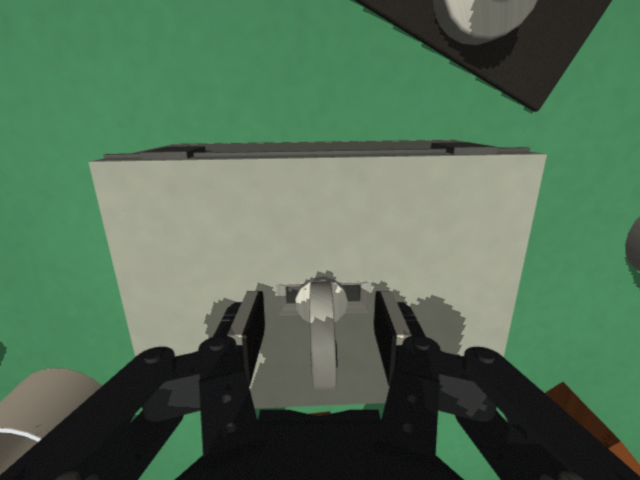

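Call:
drive_tool(
  deltas=[
    [[0, 0, 0.015], 0],
    [[0, 0, 0.025], 0],
    [[0, 0, 0.03], 0],
    [[0, 0, 0.04], 0],
    [[0, 0, 0.04], 0],
    [[-0.04, -0.01, 0], 0],
    [[-0.04, -0.01, 0], 0],
    [[-0.04, -0.01, 0], 0],
    [[-0.04, -0.01, 0], 0],
    [[0, 0, 0], 0],
  ],
)

```text
time_s: 12.15
eef_pos: [0.4817, -0.0427, 0.2775]
eef_rot: [0.025, 0.986, 0.165, -0.006]
wrist_force: [0.5, 0.5, 0.0]
opening: 0.604
```

```bash
python3 - <<'E'
from h import *
from meas import rectz
o=st(); t=camera("top"); s=camera("scene")
f=s["frame"][:,:,::-1]; f2=t["frame"][:,:,::-1]
a=cv2.resize(f[225:325,230:360],None,fx=6,fy=6,interpolation=cv2.INTER_CUBIC)
cv2.imwrite("pics/s12.png",a); save(t,"t12"); save(t,"t12z",(290,165,370,245),7)
E
```

```text
t 12.15 p [481.7 -42.7 277.5] psi -71.0 f [0.5 0.5 0. ] tq [ 0.04  0.07 -0.04] op 0.604 q6 0.95
```

View pics/s12.png

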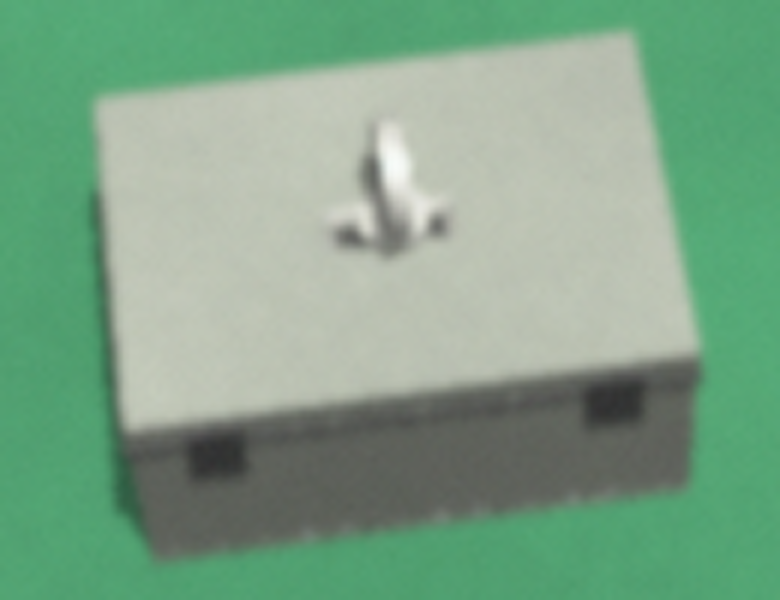

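View pics/t12.png

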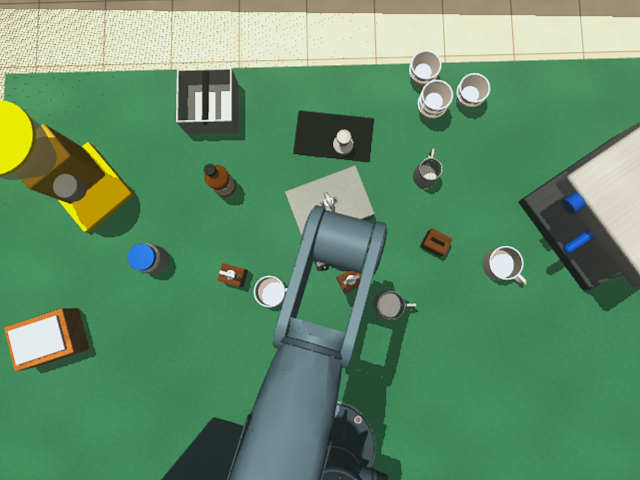

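View pics/t12z.png

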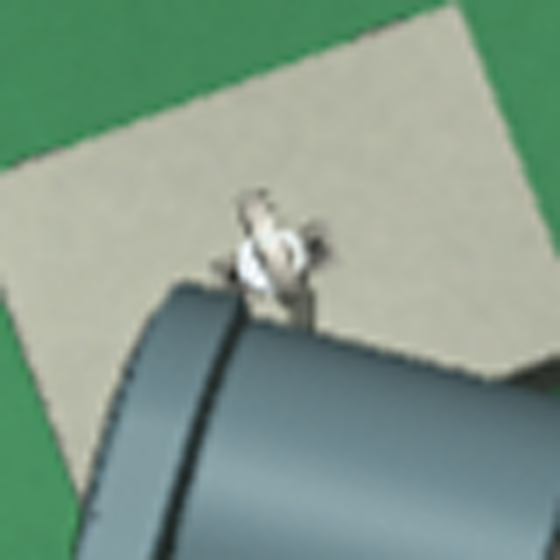

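The key stands turned in the lock. I'll move the arm aside for a clear check of the angle and height.

Call:
drive_tool(
  deltas=[
    [[0, -0.045, 0], 0],
    [[0, -0.045, 0], 0],
    [[0, -0.045, 0], 0],
    [[0, -0.045, 0], 0],
    [[0, -0.045, 0], 0],
    [[0, -0.04, 0], 0],
    [[0, 0, 0], 0],
  ],
)

```text
time_s: 12.95
eef_pos: [0.4935, -0.3183, 0.2846]
eef_rot: [0.029, 0.985, 0.17, 0.001]
wrist_force: [-0.2, 0.1, 0.3]
opening: 0.601
```

```bash
python3 - <<'E'
from h import *
o=st(); t=camera("top"); s=camera("scene"); save(t,"t13"); save(t,"t13z",(300,175,360,235),10)
for n,c in (("top",t),("scene",s)):
    for z in (.152,.13,.104): print(n,z,proj(c,[.644,-.004,z]))
# expected bow top-edge line at psi -63.5: bow width dir = psi+90
d=np.array([np.cos(np.radians(26.5)),np.sin(np.radians(26.5)),0])*.022
print(proj(t,np.array([.644,-.004,.13])+d),proj(t,np.array([.644,-.004,.13])-d))
print(proj(s,np.array([.644,-.004,.13])+d),proj(s,np.array([.644,-.004,.13])-d))
E
```

```text
t 12.95 p [ 493.5 -318.3  284.6] psi -70.5 f [-0.2  0.1  0.3] tq [ 0.05 -0.04 -0.02] op 0.601 q6 0.48
top 0.152 [328.33814562 198.05530315]
top 0.13 [328.36735987 199.76253152]
top 0.104 [328.40064428 201.70761197]
scene 0.152 [292.79243878 247.67380529]
scene 0.13 [293.22163983 253.62580825]
scene 0.104 [293.71092838 260.41108278]
[324.4288073  192.35410546] [332.3206487  207.19867651]
[295.77594018 262.15985862] [290.72448898 245.28269735]
```

View pics/t13z.png

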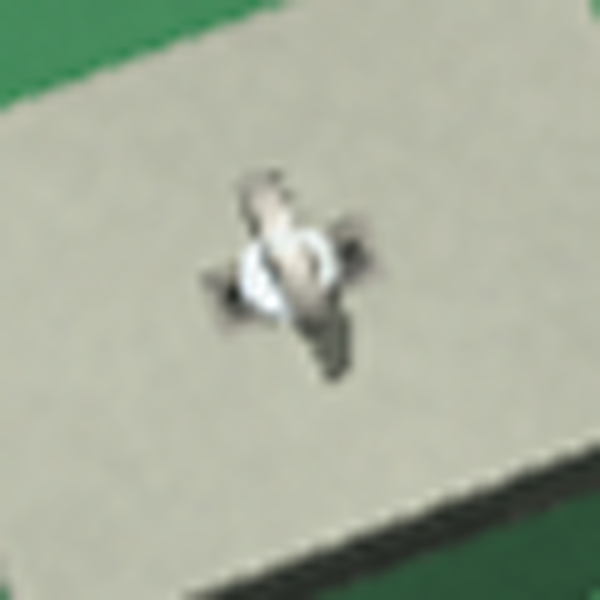

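View pics/t13.png

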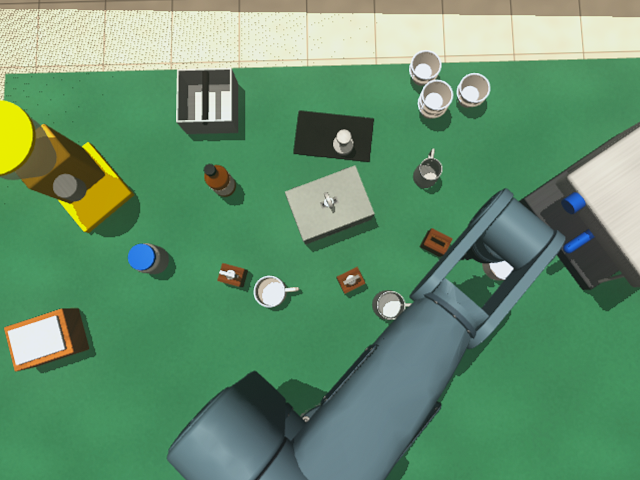

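```bash
python3 - <<'E'
from h import *
a=cv2.imread("pics/scene0.png");s=camera("scene");b=s["frame"][:,:,::-1]
d=cv2.absdiff(a,b).max(2)
for n,(u,v,r) in dict(pitcher=(258,170,22),smallp=(165,288,22),mugL=(380,210,22),mugR=(130,190,22),syrup=(430,322,24),tin=(524,258,22),b=(424,228,18),c=(293,202,18)).items():
    k=d[v-r:v+r,u-r:u+r]; print(n,(k>40).sum(),k.max())
save(s,"s14")
save(s,"s14z",(265,235,325,280),10)
E
```

```text
pitcher 25 71
smallp 0 5
mugL 0 5
mugR 45 70
syrup 0 16
tin 0 13
b 0 10
c 0 10
```

View pics/s14.png

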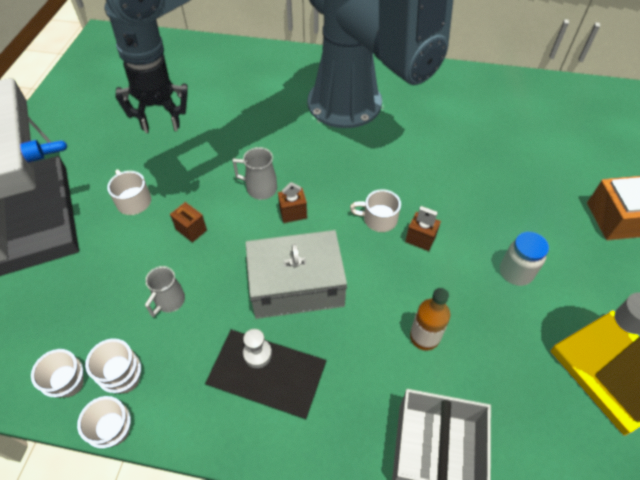

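View pics/s14z.png

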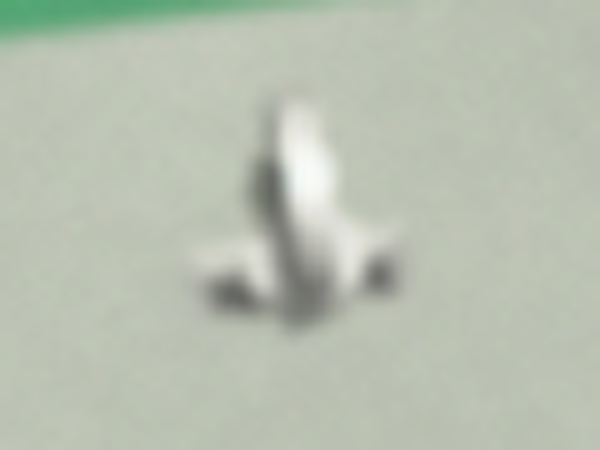

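The key is seated and turned, and nothing else has moved: the small differences at the pitcher and right mug are the arm's shadow. Handing in.

```bash
python3 -c "
from bench import hand_in; print(hand_in())"
```

```text
the job is handed in; nothing more can be done
None
```

I handed the job in at about 13 s, with the first key I tried (key a, round bow) fully home and turned clockwise to its stop in the cash box lock. I took it from stand a, which is now empty. The other two keys were never touched.

**Key home:** it hit a firm stop with its bow centre about 30 mm above the box top, well past the 41 mm where a wrong key stops. Vertical force reached about 65 N there.

**Turn:** resistance was about 0.12–0.16 N·m, then rose to 1.8 N·m at the stop. I eased off and released it there.

**Last checks:**
- **Images:** they show the key turned across the slot and seated. Keys b and c and all the bystanders look unchanged.
- **Differences found:** the only image changes near the pitcher and the right mug look like the arm's shadow.
- **Angle disagreement:** the tool turned about 96°, and the rough image angle came out near 88–90°, against the 83° given. I put this down to the key slipping in the pads and the coarse view. The torque is what I relied on for the stop.
- **Gripper:** it was clear and touching nothing at hand-in.

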